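# Weigh the jar on a spring hand scale

### The job

Weigh the jar: take the spring scale by the cross grip on the caddy that holds the jar, and lift straight up until the caddy hangs clear of the worktop by about two centimetres; hold it still there for two seconds, so that the scale can be read. Then lower it back to where it stood and let go only when it rests on the worktop, upright and with the jar in it; leave the caddy with the tin alone.

Things in the scene. Friction and masses are not known exactly. Their poses are not given: they have to be found in the camera images.
- jar_caddy: Caddy to weigh, with the jar in it: open wooden tray 96 x 96 mm, 35 mm high, walls and floor 5 mm, with a wire bail (uprights at y = +-49 mm, bar along y at height 122 mm). A spring scale stands upright on the bar's middle: 28 mm tube from height 132 to 170 mm, thin neck, black cross grip on top. Origin: centre of the underside, 0 high on the worktop; z up. 0.5 to 0.8 kg with jar
- jar_scale (a joint): How far the scale on the jar's caddy is pulled out: lift of its tube and grip along the caddy's z, m; 0 unloaded, at most 0.055. Spring about 180 N/m: the grip rises 25 to 45 mm (by weight) before the tray leaves the worktop. Grip: bar 90 mm along caddy x, 18 mm along y, 22 mm high, its centre at caddy [0, 0, 0.201 + value]
- jar: Closed round glass jar with a screw lid, 64 mm wide and 97 mm high, standing loose in the jar's caddy. Origin: centre of its underside, about 5 mm above the caddy's origin; z up
- tin_caddy: The other caddy, to be left alone: same make, size, scale and axes as the jar's caddy, but with a tin (57 mm wide, 72 mm high) in it. Origin: centre of the underside; z up
Not all that is in view belongs to the job. Of the things that look like the jar, the middle-sized one is meant.

How it is judged:
On the way:
1. the jar's caddy hangs on its scale, upright and still, clear of the worktop by at least 10 mm, for one second (height (world z) of jar_caddy above 0.01 m and value of joint jar_scale between 0.015 and 0.053 m and angle between jar_caddy's own z axis and vertical below 0.26 rad and linear speed of jar_caddy below 0.03 m/s and x of jar in the frame of jar_caddy between -0.03 and 0.03 m and y of jar in the frame of jar_caddy between -0.03 and 0.03 m and z of jar in the frame of jar_caddy below 0.025 m), for 1 s.
At the end, for the whole second after the job is handed in: The jar's caddy stands upright (within 3 degrees) and at rest on the worktop, within 60 mm of where it stood, the jar standing in it, its scale run back to within 5 mm of zero, and let go (height (world z) of jar_caddy between -0.004 and 0.004 m and angle between jar_caddy's own z axis and vertical below 0.05 rad and distance of jar_caddy from where it was at the start of the episode below 0.06 m and value of joint jar_scale below 0.005 m and linear speed of each of jar_caddy, jar below 0.02 m/s and x of jar in the frame of jar_caddy between -0.03 and 0.03 m and y of jar in the frame of jar_caddy between -0.03 and 0.03 m and z of jar in the frame of jar_caddy below 0.025 m); the robot touches nothing.
It fails at once if the jar's caddy is let go or dropped while it is more than 6 mm above the worktop (height (world z) of jar_caddy above 0.006 m and contact force between the fingers and jar_caddy below 0.05 N).
It fails at once if the caddy with the tin is moved by more than 30 mm (distance of tin_caddy from where it was at the start of the episode above 0.03 m).
It fails at once if the caddy with the tin is tipped (angle between tin_caddy's own z axis and vertical above 0.26 rad).
It also fails if it takes over 42 s, if anything falls off the work surface, if the arm or the gripper's body presses on something with over 40 N, if the wrist force passes 120 N, or if a joint passes its speed limit or range.

### The arm

A 7-joint arm with a two-finger parallel gripper is mounted at the origin on a cart in front of the work surface, level with it; the furniture and walls round the work are solid. World frame = base frame: x ahead of the robot, y to its left, z up, the work surface at z = 0. Lengths are in m, angles in rad, forces in N, time in s.
With the tool pointing down it reaches from about 0.4 to 0.85 m from the base axis. Payload 10.4 kg.
Tool frame: the origin (TCP) lies at the centre of the arm's flange, where the gripper is bolted on; the fingertips stand 173 mm ahead of it and the grasp point (between the pads) lies 155 mm ahead of it; z points along the fingers, y is the line along which they close (so a half turn about z gives the same grasp; the last joint's range is limited). The gripper opens to 85 mm and grips with 20 to 120 N. Pads are 22 mm wide; open, the fingers measure 114 mm over their backs; the gripper's body (76 mm by 85 mm) begins 54 mm behind the grasp point. The pads swing forward as they close: fully open they stand 13 mm farther back than shut.
Start: joints at [1.1, 0.332, -0.065, 1.46, 0.022, 1.35, -0.088], TCP at [0.271, -0.563, 0.405] pointing down, gripper open.
Joint ranges: [-2.6, 2.6], [-0.5, 2.12], [-1.47, 1.34], [0.16, 2.42], [-1.27, 4.41], [0.06, 2.06], [-2.6, 2.6]. Speed limits (rad/s): [2.22, 2.22, 2.79, 2.79, 3.14, 3.14, 3.14].

### API

Orientations are given as a unit quaternion [x, y, z, w].
In Python, from workcell import manip, viewer, finder gives the robot as it stands.
- The arm moves only by the tool arm_command, never from a script. Its argument "plan" is a list of rows, each an object with "dp": the shift along the tool's x, y, z in mm, a list of three; "spin": the turn about the tool's z in rad. A call has 1 to 5 rows; each row shifts and turns the commanded pose from where the row before left it, along the tool's axes as they then stand; what a row does not reach is not made up. A row lasts 1/10 s, in which the tool goes at most 50 mm and 8.59 degrees, less where a joint would pass 70% of its speed; a pose out of reach is approached as far as the arm can. A call is refused whole if a number of a shift passes 50 or a number of a turn 0.15, either way. A call with a gripper value outside its range is refused whole. "grip" is the closure, from -1 (fully open) to 1 (shut), set as the call begins (left out, the last holds). The fingers move at their own pace and stop on an object; "newtons" is the grip in N (left out, the last holds). Time passes only in rows, so rows that do not move let the fingers close. It gives the time, the measured TCP pose, the force, the opening and the grip force at its end, in the units of the state.
- manip.get_obs(): the state, without advancing time (a new reading comes with each control period).
- viewer.camera(name): name is "scene" or "top"; returns the picture (384x512x3 uint8, blue, green, red); there is no depth.
- viewer.camera_params(name): a dict with "vertical_fov" (degrees; the focal length in pixels is half the picture's height over the tangent of half this angle, whatever the lens; pixels are square), "cx", "cy" (the principal point, pixels), "R" (3x3) and "t" (3): a world point X has camera coordinates R X + t. Camera axes: x right, y down, z forward; pixel columns grow to the right and rows downward; lengths in m; the calibration is good to about 2 mm. A picture is of the moment at which its call begins. camera_params takes no time and is no camera call.
- manip.hand_in(): hands the job in; it is judged then, once.
Trained networks look in the newest picture that a camera, given by its name, has taken for a name from the list of things; names that differ only in an ending like _2 or _b are one class to them, and where a whole thing is asked for, a point or a joint stands for the part that bears it (a point fixed in the world has none). Each returns a list of dicts, best first, with "score" (0 to 1); they miss things now and then, are a little off and sometimes report something else, mostly with a low value. They report only what shows in the picture. A call takes as long as a camera call. They do not tell look-alikes from the thing itself.
- finder.find_in(camera, thing): "position" ([x, y, z] in m, in world coordinates, good to about 4 mm: the middle of the surface that is visible of it).
The state is a dict: "clock": time; "joint_pos": joint angles; "joint_velocities": joint speeds; "tau": joint torques, N m; "position": TCP position; "ee_rot": TCP orientation; "ft_force": force on the tool from outside, world axes, zero at the start; "torque": the same for the moment, N m; "grip_width": opening from 0.0 (shut) to 1.0 (fully open); "grasp_force": force on a finger pad.
Only numpy, scipy, OpenCV 4.12 (cv2) and the standard library are available. Lean on these libraries where they do the work, as an engineer would, in place of code of your own. Each camera call takes 0.05 s, during which the arm holds its last target. There are 200 camera calls.

## Working session

There is one attempt and no reset: what is moved stays moved. The work goes in short steps, Python scripts to look and compute and a tool call to move; the robot and the scene stay as the last step left them, time stands still between calls to the robot, and variables do not carry over. Pictures are saved under pics/ and viewed, at most 10 in all, crops included, and the job is handed in when it is done.

Besides the shell and the picture viewer there is one more tool, called after "Call:" by a JSON object that holds its "method" and its "body", one argument or row to a line. arm_command: Moves the arm, as the interface text tells. Its arguments: {"type":"object","properties":{"plan":{"type":"array","items":{"type":"object","properties":{"dp":{"type":"array","items":{"type":"number"}},"spin":{"type":"number"}}}},"grip":{"type":"number"},"newtons":{"type":"number"}},"required":["plan"]}

```bash
mkdir -p pics; cat > h.py <<'E'
import numpy as np,cv2
from workcell import manip,viewer,finder
def snap(c,n):
    im=viewer.camera(c); cv2.imwrite(f'pics/{n}.png',im); return im
def pix(c,X):
    p=viewer.camera_params(c); f=192/np.tan(np.radians(p['vertical_fov'])/2)
    q=np.array(p['R'])@np.array(X)+np.array(p['t']); return np.round([p['cx']+f*q[0]/q[2],p['cy']+f*q[1]/q[2]],1)
def back(c,uv,z):
    p=viewer.camera_params(c); f=192/np.tan(np.radians(p['vertical_fov'])/2); R=np.array(p['R']);t=np.array(p['t'])
    o=-R.T@t; d=R.T@np.array([(uv[0]-p['cx'])/f,(uv[1]-p['cy'])/f,1]); return np.round(o+d*(z-o[2])/d[2],4)
E
python3 - <<'E'
from h import *
a=snap('scene','s0');b=snap('top','t0')
for c in('scene','top'):
    for n in('jar_caddy','jar_scale','jar','tin_caddy'):
        for r in finder.find_in(c,n)[:4]: print(c,n,round(r['score'],2),np.round(r['position'],3),pix(c,r['position']))
o=manip.get_obs();print({k:np.round(v,3) for k,v in o.items()})
E
```

```text
scene jar_caddy 0.69 [0.52  0.238 0.037] [187.4 218.6]
scene jar_scale 0.64 [0.523 0.234 0.196] [182.  162.1]
scene jar 0.73 [0.356 0.291 0.049] [206.  256.1]
scene jar 0.68 [0.513 0.237 0.076] [187.7 206.6]
scene tin_caddy 0.9 [ 0.475 -0.176  0.035] [315.6 173.1]
top jar_caddy 0.63 [0.528 0.218 0.034] [156.5 154.8]
top jar_scale 0.95 [0.529 0.219 0.211] [133.8 131.9]
top jar_scale 0.33 [0.52  0.219 0.099] [148.8 151.9]
top jar 0.88 [0.381 0.171 0.128] [167.5 221.6]
top jar 0.7 [0.519 0.216 0.105] [149.4 151.4]
top jar 0.61 [0.377 0.282 0.068] [117.2 225.2]
top tin_caddy 0.87 [ 0.483 -0.182  0.033] [346.9 178. ]
{'clock': np.float64(0.5), 'joint_pos': array([ 1.1  ,  0.332, -0.065,  1.46 ,  0.022,  1.35 , -0.088]), 'joint_velocities': array([ 0.001,  0.   ,  0.001,  0.   ,  0.   ,  0.001, -0.002]), 'tau': array([-1.0000e-03, -6.2475e+01,  4.8000e-02, -3.9156e+01,  1.6000e-02,
        3.0000e-03,  0.0000e+00]), 'position': array([ 0.271, -0.563,  0.405]), 'ee_rot': array([ 0.975,  0.222, -0.   ,  0.   ]), 'ft_force': array([-0.163,  0.277,  0.129]), 'torque': array([0.006, 0.011, 0.018]), 'grasp_force': np.float64(0.0), 'grip_width': np.float64(1.006)}
```

View pics/s0.png

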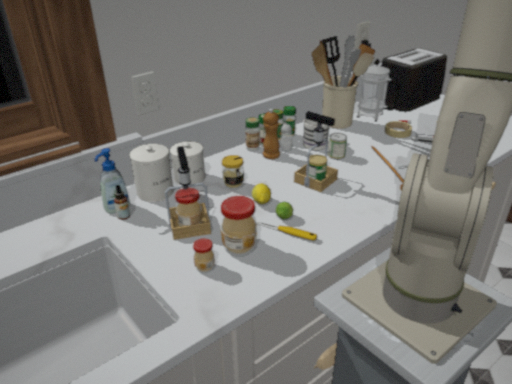

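View pics/t0.png

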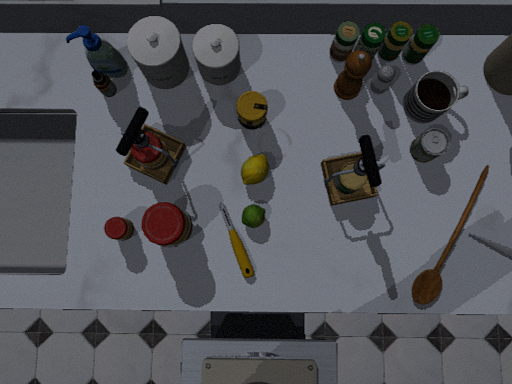

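```bash
python3 - <<'E'
from h import *
im=cv2.imread('pics/t0.png'); s=cv2.imread('pics/s0.png')
A=cv2.resize(im[90:200,95:205],(550,550)[::-1],interpolation=2)
B=cv2.resize(s[140:250,155:255],(500,550),interpolation=2)
c=np.hstack([A,B]);cv2.imwrite('pics/c0.png',cv2.resize(c,(794,416)))
roi=im[100:162,110:152]; m=(roi.max(2)<32).astype(np.uint8)
n,l,st,ce=cv2.connectedComponentsWithStats(m); k=1+st[1:,4].argmax(); ys,xs=np.nonzero(l==k)
r=cv2.minAreaRect(np.c_[xs+110,ys+100].astype(np.float32)); bp=cv2.boxPoints(r);print(r,st[k])
print([back('top',p,.212)for p in bp], back('top',r[0],.212))
for p in [(120,151.5),(145,111)]: print(back('top',p,.212))
p=viewer.camera_params('top');print(-np.array(p['R']).T@np.array(p['t']))
E
```

```text
((138.37921142578125, 134.6845703125), (26.745128631591797, 50.52265167236328), 28.442928314208984) [  6   7  36  49 798]
[array([0.4961, 0.2502, 0.212 ]), array([0.5755, 0.2127, 0.212 ]), array([0.553 , 0.1708, 0.212 ]), array([0.4743, 0.2087, 0.212 ])] [0.5244 0.2107 0.212 ]
[0.4945 0.2408 0.212 ]
[0.5668 0.2013 0.212 ]
[0.3228524  0.00852222 0.97302958]
```

View pics/c0.png

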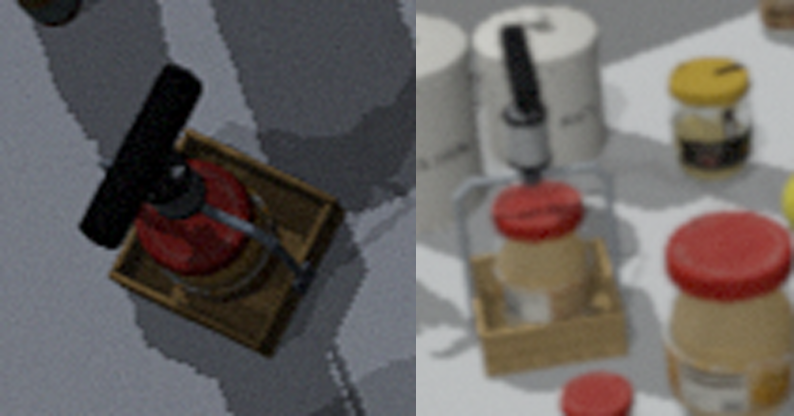

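The candidates for the jar, by scene pixel, are:
- the small jar at (204,255)
- the large jar at (238,222)
- the middle-sized jar at (188,207), standing in the caddy

The crop confirms the third: a red-lidded jar in the wooden tray. Its black grip runs in the top picture from about (143,110) to (121,153).

```bash
cat > plan.py <<'E'
import sys
from h import *
def plan(pts,yaw,mx=45,ms=0.14):
    o=manip.get_obs(); q=o['ee_rot']; P=np.array(o['position']); a=2*np.arctan2(q[1],q[0])
    print('now',np.round(P,3),'yaw',round(np.degrees(a),1),'clock',o['clock'])
    rows=[]; tot=((a-yaw+np.pi)%(2*np.pi)-np.pi); 
    for T in pts:
        d=(np.array(T)-P)*1000; n=int(np.ceil(np.linalg.norm(d)/mx)) or 1
        for i in range(n):
            s=np.clip(tot,-ms,ms); tot-=s
            v=d/n; rows.append(([round(float(v[0]*np.cos(a)+v[1]*np.sin(a)),0),round(float(v[0]*np.sin(a)-v[1]*np.cos(a)),0),round(float(-v[2]),0)],round(float(s),2))); a-=s
        P=np.array(T)
    print('spin left',tot)
    for i in range(0,len(rows),5): print(rows[i:i+5])
E
python3 - <<'E'
from plan import *
s=3.78
t=[back('top',(95+x/s,90+y/s),.035) for x,y in((185,130),(340,205),(270,355),(110,275))]
print(t,np.mean(t,0))
for i in range(4): d=t[(i+1)%4]-t[i]; print(np.degrees(np.arctan2(d[1],d[0])),np.linalg.norm(d))
print([back('top',(95+x/s,90+y/s),.212) for x,y in((182,75),(98,237))])
plan([(.40,-.40,.48),(.50,-.1,.48),(.53,.22,.46)],np.radians(154))
E
```

```text
[array([0.5939, 0.247 , 0.035 ]), array([0.5514, 0.1581, 0.035 ]), array([0.4662, 0.194 , 0.035 ]), array([0.5103, 0.2848, 0.035 ])] [0.53045  0.220975 0.035   ]
-115.55084236646933 0.09853659218787708
157.1513154500471 0.09245458344506237
64.09495076208913 0.10094280558811507
-24.330252318339124 0.09174856947113673
[array([0.5688, 0.2046, 0.212 ]), array([0.4924, 0.2391, 0.212 ])]
now [ 0.271 -0.563  0.405] yaw 25.7 clock 0.5
spin left 0.0
[([37.0, -18.0, -15.0], -0.14), ([40.0, -13.0, -15.0], -0.14), ([41.0, -7.0, -15.0], -0.14), ([42.0, -1.0, -15.0], -0.14), ([41.0, 4.0, -15.0], -0.14)]
[([39.0, -4.0, -0.0], -0.14), ([39.0, 2.0, -0.0], -0.14), ([39.0, 7.0, -0.0], -0.14), ([38.0, 12.0, -0.0], -0.14), ([35.0, 18.0, -0.0], -0.14)]
[([33.0, 22.0, -0.0], -0.14), ([29.0, 27.0, -0.0], -0.14), ([25.0, 30.0, -0.0], -0.14), ([28.0, 29.0, 2.0], -0.14), ([24.0, 32.0, 2.0], -0.14)]
[([19.0, 35.0, 2.0], -0.14), ([14.0, 38.0, 2.0], -0.0), ([14.0, 38.0, 2.0], 0.0), ([14.0, 38.0, 2.0], 0.0), ([14.0, 38.0, 2.0], 0.0)]
[([14.0, 38.0, 2.0], 0.0)]
```

Call:
{"method": "arm_command", "body": {
  "plan": [
    {"dp":[37,-18,-15],"spin":-0.14},
    {"dp":[40,-13,-15],"spin":-0.14},
    {"dp":[41,-7,-15],"spin":-0.14},
    {"dp":[42,-1,-15],"spin":-0.14},
    {"dp":[41,4,-15],"spin":-0.14}
  ],
  "grip": -1
}}

```text
clock: 1.0
position: [0.4007, -0.3988, 0.4806]
ee_rot: [0.838, 0.545, -0.0, 0.0]
ft_force: [0.8, -0.1, 0.9]
grip_width: 1.001
grasp_force: 0.0
```

Call:
{"method": "arm_command", "body": {
  "plan": [
    {"dp":[39,-4,0],"spin":-0.14},
    {"dp":[39,2,0],"spin":-0.14},
    {"dp":[39,7,0],"spin":-0.14},
    {"dp":[38,12,0],"spin":-0.14},
    {"dp":[35,18,0],"spin":-0.14}
  ]
}}

```text
clock: 1.5
position: [0.4629, -0.2119, 0.48]
ee_rot: [0.6, 0.8, -0.0, 0.0]
ft_force: [-0.9, -0.1, 1.0]
grip_width: 0.996
grasp_force: 0.0
```

```bash
python3 - <<'E'
from plan import *
plan([(.53,.221,.45)],np.radians(155.5))
E
```

```text
now [ 0.463 -0.212  0.48 ] yaw 106.2 clock 1.5
spin left 0.0
[([40.0, 19.0, 3.0], -0.14), ([37.0, 24.0, 3.0], -0.14), ([33.0, 29.0, 3.0], -0.14), ([29.0, 33.0, 3.0], -0.14), ([24.0, 37.0, 3.0], -0.14)]
[([18.0, 40.0, 3.0], -0.14), ([13.0, 42.0, 3.0], -0.02), ([12.0, 42.0, 3.0], 0.0), ([12.0, 42.0, 3.0], 0.0), ([12.0, 42.0, 3.0], 0.0)]
```

Call:
{"method": "arm_command", "body": {
  "plan": [
    {"dp":[40,19,3],"spin":-0.14},
    {"dp":[37,24,3],"spin":-0.14},
    {"dp":[33,29,3],"spin":-0.14},
    {"dp":[29,33,3],"spin":-0.14},
    {"dp":[24,37,3],"spin":-0.14}
  ]
}}

```text
clock: 2.0
position: [0.4976, 0.0057, 0.4649]
ee_rot: [0.29, 0.957, -0.0, 0.0]
ft_force: [1.9, 0.2, -0.1]
grip_width: 0.998
grasp_force: 0.0
```

Call:
{"method": "arm_command", "body": {
  "plan": [
    {"dp":[18,40,3],"spin":-0.14},
    {"dp":[13,42,3],"spin":-0.02},
    {"dp":[12,42,3],"spin":0},
    {"dp":[12,42,3],"spin":0},
    {"dp":[12,42,3],"spin":0}
  ]
}}

```text
clock: 2.5
position: [0.5324, 0.2216, 0.4497]
ee_rot: [0.216, 0.976, -0.0, 0.0]
ft_force: [0.2, 0.2, 0.9]
grip_width: 1.001
grasp_force: 0.0
```

```bash
python3 - <<'E'
from plan import *
plan([(.53,.221,.41)],np.radians(155.5))
s=snap('scene','s1');t=snap('top','t1')
u=pix('scene',(.53,.221,.25)).astype(int);v=pix('top',(.53,.221,.25)).astype(int);print(u,v)
f=lambda im,u:cv2.resize(im[max(u[1]-75,0):u[1]+75,max(u[0]-70,0):u[0]+70],(395,450),interpolation=2)
cv2.imwrite('pics/c1.png',np.hstack([f(s,u),f(t,v)]))
for c in('scene','top'):
    for r in finder.find_in(c,'jar_scale')[:2]: print(c,round(r['score'],2),np.round(r['position'],3))
E
```

```text
now [0.532 0.222 0.45 ] yaw 155.1 clock 2.5
spin left 0.0
[([2.0, -2.0, 40.0], -0.01)]
[183 138] [126 125]
scene 0.57 [0.525 0.235 0.194]
```

View pics/c1.png

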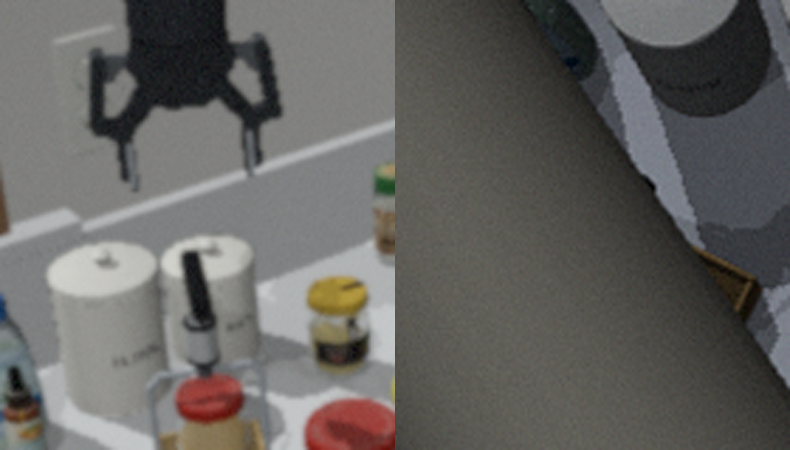

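The picture shows the open fingers at crop pixels (132,180) and (252,165), centred above the grip at (195,285). I'll go down in two steps and close softly.

Call:
{"method": "arm_command", "body": {
  "plan": [
    {"dp":[2,-1,30],"spin":0},
    {"dp":[0,0,25],"spin":0},
    {"dp":[0,0,20],"spin":0},
    {"dp":[0,0,15],"spin":0},
    {"dp":[0,0,6],"spin":0}
  ]
}}

```text
clock: 3.2
position: [0.5302, 0.2186, 0.3525]
ee_rot: [0.216, 0.976, -0.001, -0.0]
ft_force: [-0.1, -0.1, 0.9]
grip_width: 0.998
grasp_force: 0.0
```

```bash
python3 - <<'E'
from plan import *
plan([(.53,.221,.354)],np.radians(155.5)); print(manip.get_obs()['ft_force'])
s=snap('scene','s2');u=pix('scene',(.53,.221,.20)).astype(int);print(u)
cv2.imwrite('pics/c2.png',cv2.resize(s[u[1]-60:u[1]+60,u[0]-60:u[0]+60],(540,540),interpolation=2))
E
```

```text
now [0.53  0.219 0.353] yaw 155.0 clock 3.2
spin left 0.0
[([1.0, 2.0, -1.0], -0.01)]
[-0.05530187 -0.12877887  0.85434772]
[185 157]
```

View pics/c2.png

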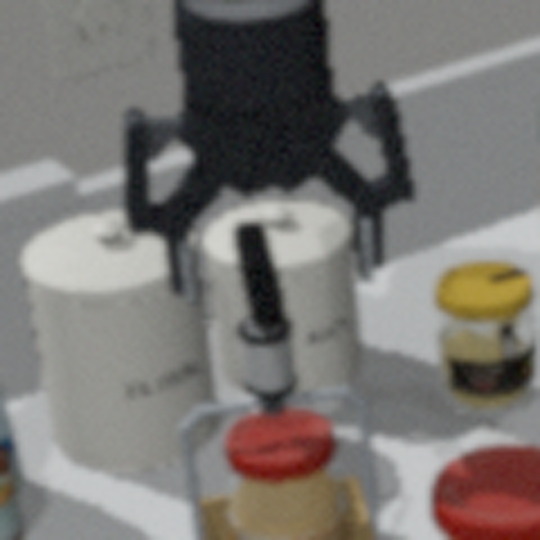

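The fingertips are at about (187,293) and (368,270) in the crop, and the grip's centre is at about (261,280). The grip sits slightly left of the middle, so I'll shift 5 mm along tool y and then close.

Call:
{"method": "arm_command", "body": {
  "plan": [
    {"dp":[1,5,-1],"spin":0},
    {"dp":[0,0,0],"spin":0}
  ]
}}

```text
clock: 3.45
position: [0.5315, 0.2258, 0.356]
ee_rot: [0.215, 0.977, 0.001, 0.001]
ft_force: [0.4, -0.1, 0.3]
grip_width: 0.998
grasp_force: 0.0
```

Call:
{"method": "arm_command", "body": {
  "plan": [
    {"dp":[0,0,0]},
    {"dp":[0,0,0]},
    {"dp":[0,0,0]},
    {"dp":[0,0,0]},
    {"dp":[0,0,0]}
  ],
  "grip": 1,
  "newtons": 40
}}

```text
invalid input at $.plan[0]: expected keys dp, spin
```

Call:
{"method": "arm_command", "body": {
  "plan": [
    {"dp":[0,0,0]},
    {"dp":[0,0,0]},
    {"dp":[0,0,0]}
  ]
}}

```text
invalid input at $.plan[0]: expected keys dp, spin
```

Call:
{"method": "arm_command", "body": {
  "plan": [
    {"dp":[0,0,2],"spin":0},
    {"dp":[0,0,0],"spin":0},
    {"dp":[0,0,0],"spin":0},
    {"dp":[0,0,0],"spin":0},
    {"dp":[0,0,0],"spin":0}
  ],
  "grip": 1,
  "newtons": 40
}}

```text
clock: 3.95
position: [0.5314, 0.2253, 0.353]
ee_rot: [0.215, 0.977, 0.001, 0.0]
ft_force: [1.3, 2.8, -1.2]
grip_width: 0.204
grasp_force: 40.8
```

Call:
{"method": "arm_command", "body": {
  "plan": [
    {"dp":[0,0,0],"spin":0},
    {"dp":[0,0,0],"spin":0},
    {"dp":[0,0,0],"spin":0},
    {"dp":[0,0,0],"spin":0}
  ]
}}

```text
clock: 4.35
position: [0.5313, 0.2252, 0.3529]
ee_rot: [0.215, 0.977, 0.0, 0.0]
ft_force: [2.1, 3.5, 1.0]
grip_width: 0.205
grasp_force: 41.2
```

```bash
python3 - <<'E'
from plan import *
plan([(.53,.221,.354)],np.radians(155.5))
o=manip.get_obs();print(np.round(o['ft_force'],2),np.round(o['torque'],2),o['grip_width'],o['grasp_force'])
s=snap('scene','s3');u=pix('scene',(.53,.221,.15)).astype(int)
cv2.imwrite('pics/c3.png',cv2.resize(s[u[1]-80:u[1]+80,u[0]-60:u[0]+60],(450,600),interpolation=2))
E
```

```text
now [0.531 0.225 0.353] yaw 155.2 clock 4.35
spin left 0.0
[([-1.0, -4.0, -1.0], -0.01)]
[2.07 3.47 1.04] [ 1.01 -0.48 -0.  ] 0.20506240708764656 41.17627501487732
```

View pics/c3.png

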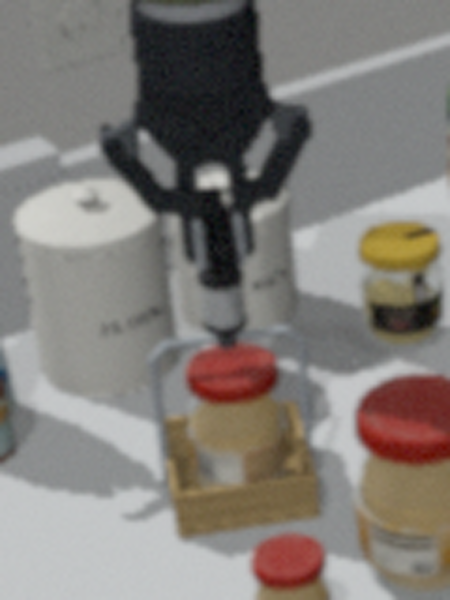

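The pads are on the grip at 17.4 mm opening. I'll relieve the small side force and start lifting.

Call:
{"method": "arm_command", "body": {
  "plan": [
    {"dp":[0,2,0],"spin":0},
    {"dp":[0,0,-4],"spin":0},
    {"dp":[0,0,-5],"spin":0},
    {"dp":[0,0,-5],"spin":0},
    {"dp":[0,0,-4],"spin":0}
  ],
  "newtons": 60
}}

```text
clock: 4.9
position: [0.532, 0.2265, 0.3709]
ee_rot: [0.215, 0.977, -0.0, -0.0]
ft_force: [-0.2, -0.3, -4.5]
grip_width: 0.199
grasp_force: 60.5
```

Call:
{"method": "arm_command", "body": {
  "plan": [
    {"dp":[0,0,-2],"spin":0},
    {"dp":[0,0,-2],"spin":0},
    {"dp":[0,0,-2],"spin":0},
    {"dp":[0,0,-2],"spin":0},
    {"dp":[0,0,-2],"spin":0}
  ]
}}

```text
clock: 5.4
position: [0.532, 0.2266, 0.3806]
ee_rot: [0.215, 0.977, -0.0, -0.0]
ft_force: [0.4, -0.3, -6.0]
grip_width: 0.201
grasp_force: 60.2
```

Call:
{"method": "arm_command", "body": {
  "plan": [
    {"dp":[0,0,-2],"spin":0},
    {"dp":[0,0,-2],"spin":0},
    {"dp":[0,0,-2],"spin":0},
    {"dp":[0,0,-2],"spin":0},
    {"dp":[0,0,-2],"spin":0}
  ]
}}

```text
clock: 5.9
position: [0.532, 0.2267, 0.3907]
ee_rot: [0.215, 0.977, -0.0, -0.0]
ft_force: [0.6, -0.4, -7.5]
grip_width: 0.202
grasp_force: 59.9
```

Call:
{"method": "arm_command", "body": {
  "plan": [
    {"dp":[0,0,-2],"spin":0},
    {"dp":[0,0,-2],"spin":0},
    {"dp":[0,0,-2],"spin":0},
    {"dp":[0,0,-2],"spin":0},
    {"dp":[0,0,-2],"spin":0}
  ]
}}

```text
clock: 6.4
position: [0.5321, 0.2268, 0.4009]
ee_rot: [0.215, 0.977, -0.0, 0.0]
ft_force: [0.8, 0.2, -7.5]
grip_width: 0.199
grasp_force: 59.8
```

```bash
python3 - <<'E'
from plan import *
o=manip.get_obs();print(o['position'],o['ft_force'],o['torque'],o['clock'])
a=cv2.imread('pics/s3.png');b=snap('scene','s4')
# tray front wall shift: template match (pixels per m of lift from calibration)
u=pix('scene',(.53,.226,.02)).astype(int); print(u,pix('scene',(.53,.226,0)),pix('scene',(.53,.226,.02)))
T=a[u[1]-12:u[1]+18,u[0]-24:u[0]+24]; R=b[u[1]-30:u[1]+30,u[0]-36:u[0]+36]
m=cv2.matchTemplate(R,T,cv2.TM_CCOEFF_NORMED);_,s,_,l=cv2.minMaxLoc(m);print(s,l,'unmoved=(12,18)')
E
```

```text
[0.53208651 0.22677004 0.4008598 ] [ 0.83715872  0.17591851 -7.52134411] [-0.00540263  0.04023408 -0.02948639] 6.4
[189 220] [190.5 226.5] [189.8 220.2]
0.9532209634780884 (12, 17) unmoved=(12,18)
```

Call:
{"method": "arm_command", "body": {
  "plan": [
    {"dp":[0,0,-3],"spin":0},
    {"dp":[0,0,-3],"spin":0},
    {"dp":[0,0,-3],"spin":0},
    {"dp":[0,0,-3],"spin":0},
    {"dp":[0,0,-3],"spin":0}
  ]
}}

```text
clock: 6.95
position: [0.5321, 0.2268, 0.416]
ee_rot: [0.215, 0.977, 0.0, 0.0]
ft_force: [-0.3, -0.1, -7.2]
grip_width: 0.201
grasp_force: 59.9
```

```bash
python3 - <<'E'
from plan import *
o=manip.get_obs();print(o['position'],o['ft_force'],o['torque'],o['clock'])
a=cv2.imread('pics/s3.png');b=snap('scene','s5');u=(189,220)
T=a[u[1]-12:u[1]+18,u[0]-24:u[0]+24]; R=b[u[1]-30:u[1]+30,u[0]-36:u[0]+36]
T,R=[cv2.resize(x,None,fx=4,fy=4,interpolation=2) for x in(T,R)]
m=cv2.matchTemplate(R,T,cv2.TM_CCOEFF_NORMED);_,s,_,l=cv2.minMaxLoc(m);print(s,np.array(l)/4,'unmoved=(12,18)')
v=pix('scene',(.53,.226,.1)).astype(int)
cv2.imwrite('pics/c5.png',cv2.resize(b[v[1]-80:v[1]+80,v[0]-60:v[0]+60],(450,600),interpolation=2))
E
```

```text
[0.53209722 0.22677546 0.41599648] [-0.32264203 -0.12895483 -7.20915325] [ 0.02095503 -0.00971263 -0.0084519 ] 6.95
0.860659122467041 [10.5 11. ] unmoved=(12,18)
```

View pics/c5.png

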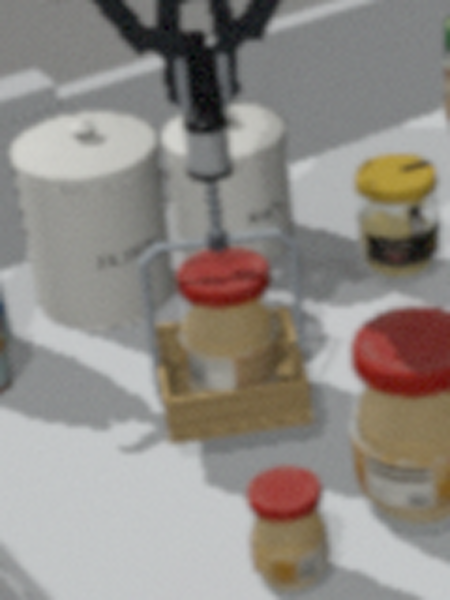

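The tray hangs upright with its front edge at crop row 435, about 7 px or 21 mm above where it stood. The jar is inside and the spring is pulled out. I'll hold it here.

Call:
{"method": "arm_command", "body": {
  "plan": [
    {"dp":[0,0,0],"spin":0},
    {"dp":[0,0,0],"spin":0},
    {"dp":[0,0,0],"spin":0},
    {"dp":[0,0,0],"spin":0},
    {"dp":[0,0,0],"spin":0}
  ]
}}

```text
clock: 7.5
position: [0.5321, 0.2268, 0.4156]
ee_rot: [0.215, 0.977, -0.0, -0.0]
ft_force: [-0.1, 0.7, -7.4]
grip_width: 0.202
grasp_force: 59.9
```

Call:
{"method": "arm_command", "body": {
  "plan": [
    {"dp":[0,0,0],"spin":0},
    {"dp":[0,0,0],"spin":0},
    {"dp":[0,0,0],"spin":0},
    {"dp":[0,0,0],"spin":0},
    {"dp":[0,0,0],"spin":0}
  ]
}}

```text
clock: 8.0
position: [0.5321, 0.2267, 0.4157]
ee_rot: [0.215, 0.977, -0.0, 0.0]
ft_force: [0.2, 0.4, -7.4]
grip_width: 0.197
grasp_force: 59.9
```

Call:
{"method": "arm_command", "body": {
  "plan": [
    {"dp":[0,0,0],"spin":0},
    {"dp":[0,0,0],"spin":0},
    {"dp":[0,0,0],"spin":0},
    {"dp":[0,0,0],"spin":0},
    {"dp":[0,0,0],"spin":0}
  ]
}}

```text
clock: 8.5
position: [0.5321, 0.2268, 0.4157]
ee_rot: [0.215, 0.977, -0.0, 0.0]
ft_force: [0.9, 0.1, -7.9]
grip_width: 0.2
grasp_force: 59.9
```

Call:
{"method": "arm_command", "body": {
  "plan": [
    {"dp":[0,0,0],"spin":0},
    {"dp":[0,0,0],"spin":0},
    {"dp":[0,0,0],"spin":0},
    {"dp":[0,0,0],"spin":0},
    {"dp":[0,0,0],"spin":0}
  ]
}}

```text
clock: 9.0
position: [0.5321, 0.2268, 0.4157]
ee_rot: [0.215, 0.977, -0.0, 0.0]
ft_force: [-1.4, 0.4, -8.2]
grip_width: 0.204
grasp_force: 59.9
```

Call:
{"method": "arm_command", "body": {
  "plan": [
    {"dp":[0,0,0],"spin":0},
    {"dp":[0,0,0],"spin":0},
    {"dp":[0,0,0],"spin":0},
    {"dp":[0,0,0],"spin":0},
    {"dp":[0,0,0],"spin":0}
  ]
}}

```text
clock: 9.5
position: [0.5321, 0.2268, 0.4157]
ee_rot: [0.215, 0.977, -0.0, 0.0]
ft_force: [-0.9, 0.2, -8.6]
grip_width: 0.198
grasp_force: 59.9
```

Call:
{"method": "arm_command", "body": {
  "plan": [
    {"dp":[0,0,2],"spin":0},
    {"dp":[0,0,3],"spin":0},
    {"dp":[0,0,3],"spin":0},
    {"dp":[0,0,3],"spin":0},
    {"dp":[0,0,2],"spin":0}
  ]
}}

```text
clock: 10.0
position: [0.532, 0.2267, 0.4022]
ee_rot: [0.215, 0.977, -0.0, -0.0]
ft_force: [0.1, -0.0, -9.4]
grip_width: 0.203
grasp_force: 59.9
```

Call:
{"method": "arm_command", "body": {
  "plan": [
    {"dp":[0,0,2],"spin":0},
    {"dp":[0,0,2],"spin":0},
    {"dp":[0,0,2],"spin":0},
    {"dp":[0,0,2],"spin":0},
    {"dp":[0,0,2],"spin":0}
  ]
}}

```text
clock: 10.5
position: [0.5321, 0.2268, 0.3926]
ee_rot: [0.215, 0.977, -0.0, 0.0]
ft_force: [0.2, 0.6, -6.4]
grip_width: 0.2
grasp_force: 59.9
```

Call:
{"method": "arm_command", "body": {
  "plan": [
    {"dp":[0,0,3],"spin":0},
    {"dp":[0,0,3],"spin":0},
    {"dp":[0,0,3],"spin":0},
    {"dp":[0,0,3],"spin":0},
    {"dp":[0,0,3],"spin":0}
  ]
}}

```text
clock: 11.0
position: [0.5321, 0.2268, 0.3776]
ee_rot: [0.215, 0.977, 0.0, 0.0]
ft_force: [0.4, 0.5, -5.3]
grip_width: 0.204
grasp_force: 60.3
```

Call:
{"method": "arm_command", "body": {
  "plan": [
    {"dp":[0,0,3],"spin":0},
    {"dp":[0,0,3],"spin":0},
    {"dp":[0,0,3],"spin":0},
    {"dp":[0,0,3],"spin":0},
    {"dp":[0,0,3],"spin":0}
  ]
}}

```text
clock: 11.5
position: [0.5321, 0.2269, 0.3627]
ee_rot: [0.215, 0.977, 0.0, 0.0]
ft_force: [-0.9, 0.8, -2.3]
grip_width: 0.201
grasp_force: 60.6
```

Call:
{"method": "arm_command", "body": {
  "plan": [
    {"dp":[0,0,3],"spin":0},
    {"dp":[0,0,3],"spin":0},
    {"dp":[0,0,2],"spin":0},
    {"dp":[0,0,2],"spin":0},
    {"dp":[0,0,0],"spin":0}
  ]
}}

```text
clock: 12.0
position: [0.5321, 0.2269, 0.3528]
ee_rot: [0.215, 0.977, 0.0, 0.0]
ft_force: [-0.7, 2.2, -0.4]
grip_width: 0.202
grasp_force: 60.9
```

```bash
python3 - <<'E'
from plan import *
o=manip.get_obs();print(o['position'],o['ft_force'],o['torque'],o['clock'])
b=snap('scene','s6');a=cv2.imread('pics/s3.png');u=(189,220)
T=a[u[1]-12:u[1]+18,u[0]-24:u[0]+24]; R=b[u[1]-30:u[1]+30,u[0]-36:u[0]+36]
T,R=[cv2.resize(x,None,fx=4,fy=4,interpolation=2) for x in(T,R)]
m=cv2.matchTemplate(R,T,cv2.TM_CCOEFF_NORMED);_,s,_,l=cv2.minMaxLoc(m);print(s,np.array(l)/4,'unmoved=(12,18)')
E
```

```text
[0.53213538 0.22691432 0.35283137] [-0.74420545  2.15173697 -0.36186508] [ 0.38791151 -0.03598487 -0.02133891] 12.0
0.9930846095085144 [11.75 18.  ] unmoved=(12,18)
```

The tray is back in its place and the spring has run in. I'll let go and rise.

Call:
{"method": "arm_command", "body": {
  "plan": [
    {"dp":[0,0,0],"spin":0},
    {"dp":[0,0,0],"spin":0},
    {"dp":[0,0,0],"spin":0},
    {"dp":[0,0,0],"spin":0},
    {"dp":[0,0,0],"spin":0}
  ],
  "grip": -1
}}

```text
clock: 12.55
position: [0.5321, 0.2267, 0.3527]
ee_rot: [0.215, 0.977, -0.0, 0.0]
ft_force: [0.5, -0.3, 0.2]
grip_width: 0.994
grasp_force: 0.0
```

Call:
{"method": "arm_command", "body": {
  "plan": [
    {"dp":[0,0,0],"spin":0},
    {"dp":[0,0,0],"spin":0},
    {"dp":[0,0,-10],"spin":0},
    {"dp":[0,0,-20],"spin":0},
    {"dp":[0,0,-30],"spin":0}
  ]
}}

```text
clock: 13.05
position: [0.5318, 0.2265, 0.4129]
ee_rot: [0.215, 0.977, -0.001, -0.001]
ft_force: [0.5, -0.0, -0.2]
grip_width: 1.002
grasp_force: 0.0
```

Call:
{"method": "arm_command", "body": {
  "plan": [
    {"dp":[0,0,-30],"spin":0},
    {"dp":[0,0,-20],"spin":0},
    {"dp":[0,0,0],"spin":0},
    {"dp":[0,0,0],"spin":0},
    {"dp":[0,0,0],"spin":0}
  ]
}}

```text
clock: 13.55
position: [0.532, 0.2266, 0.462]
ee_rot: [0.215, 0.977, -0.0, -0.0]
ft_force: [1.1, -0.4, -0.1]
grip_width: 0.997
grasp_force: 0.0
```

```bash
python3 - <<'E'
from h import *
b=snap('scene','s7');v=pix('scene',(.53,.226,.15)).astype(int)
cv2.imwrite('pics/c7.png',cv2.resize(b[v[1]-80:v[1]+80,v[0]-60:v[0]+60],(450,600),interpolation=2))
E
```

```text
(no output)
```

View pics/c7.png

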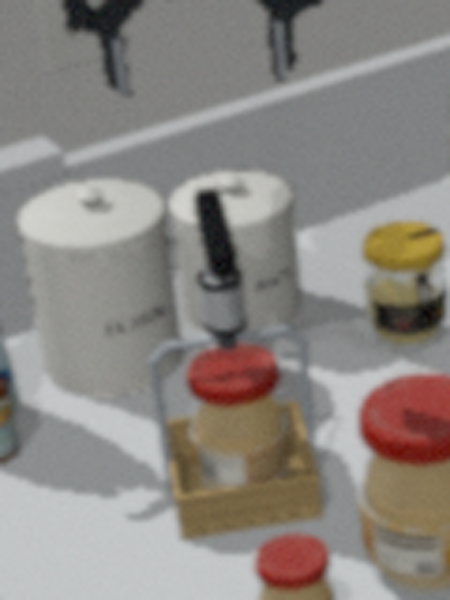

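The caddy stands upright in its old place, with the tray at (245,500) and the jar in it. The scale is run back and the fingers are clear above it.

```bash
python3 -c "
from workcell import manip; print(manip.hand_in())"
```

```text
the job is handed in; nothing more can be done
None
```

I lifted the jar's caddy by its scale grip about 2 cm clear, held it still for about 2.5 s (wrist force about 7.5 N), set it back where it stood with the jar in it and let go; the job is handed in at about 13.6 s, but no verdict was returned.

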